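Set a turned handle between painting centres and adjust the centre screw

ROBOT

A 6-joint arm with a two-finger parallel gripper is mounted at the origin on the work surface; the furniture and walls round the work are solid. World frame = base frame: x ahead of the robot, y to its left, z up, the work surface at z = 0. Lengths are in m, angles in rad, forces in N, time in s.
With the tool pointing down it reaches from about 0.275 to 1 m from the base axis. Payload 8.4 kg.
Tool frame: the origin (TCP) lies on the centre line of the jaws, within the pads' length; the fingertips stand 17 mm ahead of it and the grasp point (between the pads) lies 2 mm behind it (bot.tcp_to_tips is the y of the fingertips in the tool frame, in m); y points along the fingers, z is the direction in which the jaws open and shut, and the axes are right-handed (so a half turn about y gives the same grasp; the last joint's range is limited). The gripper opens to 85 mm and grips with 20 to 120 N. Pads are 22 mm wide; open, the fingers measure 114 mm over their backs; the gripper's body (76 mm by 85 mm) begins 54 mm behind the grasp point. The pads swing forward as they close: fully open they stand 13 mm farther back than shut.
Start: joints at [1.165, 0.353, 1.633, -0, 1.155, -0.002], TCP at [0.246, 0.575, 0.212] pointing down, gripper open.
Joint ranges: [-2.63, 2.63], [-0.92, 2.1], [0.06, 2.66], [-1.3, 4.44], [0, 2.69], [-3.02, 3.02]. Speed limits (rad/s): [2.22, 2.22, 2.79, 3.14, 3.14, 3.14].

INTERFACE

Orientations are given as a unit quaternion [x, y, z, w].
In Python, from workcell import bot, hand, kinematics, get_obs, vision, hand_in gives the robot as it stands. The module is installed in compiled form; this text tells all that it offers. Calls block until the motion is done:
- bot.reach(position, orientation): joint-space move of the TCP to a pose.
- bot.servo_line(position, ori=None, velocity=0.15): straight line of the TCP; ori=None keeps the orientation; velocity is the mean speed in m/s.
- bot.goto_joints(angles): joint-space move.
- hand.move_gripper(opening, strength=None): finger opening in m; strength is the grip in N (None keeps the last); returns when the fingers have stopped.
- bot.dwell(seconds).
- kinematics.solve_ik(position, orientation): joint angles nearest the present ones, or None.
- get_obs(): the state.
- vision.read_camera(name): name is "scene" or "top" or "wrist"; returns a dict with "frame" (480x640x3 uint8, red, green, blue), "intrinsics" (3x3 intrinsics, pixels), "dist" ([k1, k2, p1, p2, k3] as OpenCV has them; the pictures are not rectified), "view" (4x4, takes a point from world to camera coordinates). Camera axes: x right, y down, z forward; pixel columns grow to the right and rows downward; lengths in m; the calibration is good to about 2 mm. A picture is of the moment at which its call begins. There is no depth.
A pose or a line that the arm cannot do raises bot.IKError and nothing moves.
- hand_in(): hands the job in, once; it reports no verdict.
The state is a dict: "time_s": time; "joint_pos": joint angles; "joint_vel": joint speeds; "joint_efforts": joint torques, N m; "position": TCP position; "orientation": TCP orientation; "wrist_force": force on the tool from outside, world axes, zero at the start; "ft_torque": the same for the moment, N m; "gripper_width": finger opening in m.
Only numpy, scipy, OpenCV 4.12 (cv2) and the standard library are available. Lean on these libraries where they do the work, as an engineer would, in place of code of your own. Each camera call takes 0.05 s, during which the arm holds its last target.

TASK

Take the bare wooden handle out of the drying block and stand it in the brass cup of the painting stand, tenon down and fully home, and let go of it. Then slide the overarm out over it to its stop, turn the black thumbscrew clockwise until it seats, and back it off a quarter turn so that the handle can spin. Finish while still gripping the thumbscrew and holding it at that setting, so that I can nip up the lock ring; leave the painted handles, the paint jar and the pen pot undisturbed.

Things in the scene. Friction and masses are not known exactly. Their poses are not given: they have to be found in the camera images.
- bare_handle_center (a point): Loose bare pale-wood tool handle (60 g), the only unpainted one, upright in any hole of the block. Round tenon 12 mm wide, 11 mm long, foot chamfered; above its shoulder a barrel 25 mm wide, 90 mm tall, with a centre hole in the top. In the block the shoulder rests on the block's top, 26 mm above the table. Point: on the axis, 45 mm above the shoulder, 45 mm below the top; z up along it.
- block: Fixed pale wooden drying block 196 x 58 x 26 mm with three holes of 15 mm diameter, 14 mm deep, 64 mm apart in a row along its own x, the middle one at its centre. Each holds a handle. Origin: centre of its underside, on the table.
- blue_handle: Loose handle of the same shape and size, painted blue with bands, in another hole of the block; a bystander. Origin: foot of its tenon; z up along it.
- red_handle: Loose handle of the same shape and size, painted red with bands, in another hole of the block; a bystander. Origin: foot of its tenon; z up along it.
- paint_jar: Loose white screw-top jar, 48 mm wide, 46 mm tall, on the table; a bystander. Origin: centre of its underside.
- pen_pot: Loose dark pot of pens, 88 mm wide, 147 mm tall, on the table; a bystander. Origin: centre of its underside.
- stand: Fixed painting stand. Wooden base: x -50 to 50, y -165 to 60, top 16 mm up. Brass cup at the origin; grey column centred at y = -110 mm carries the overarm's guide (60 mm wide, y -152 to -68, z 128 to 172 mm). Origin: on the table under the cup's axis; z up; +y runs from the column to the cup, the way the overarm slides out.
- cup_mouth (a point): Centre of the brass cup's mouth, 40 mm above the table: a round socket 15 mm wide, 13 mm deep in a boss 36 mm wide. With the handle home its shoulder rests on this rim: bare_handle_center is then 45 mm above this point and the handle's top 130 mm above the table.
- overarm (a joint): Slide of the overarm along the stand's +y, m: 0 = back, 0.100 = out at its hard stop, thumbscrew exactly over the cup. Starts at 0 to 0.015, stays where left (5 N friction). A steel bar 38 mm wide, 147 to 164 mm above the table; round nose 22 mm in front of the thumbscrew's axis, tail 147 mm behind it. Draw it out by the gripped thumbscrew or push its tail.
- overarm_tail (a point): Middle of the upright end face of the overarm's tail (38 mm wide, 17 mm tall), 155 mm above the table.
- knob: Head of the thumbscrew on the overarm: black knurled round knob 35 mm wide, 24 mm tall, gripped from above at any angle. Origin: its centre, on the screw's upright axis, 198 mm above the table, also as it turns. A white line on its top lies along its own x. Under it a brass lock ring (32 mm wide, top at 184 mm) and a fixed scale collar (40 mm wide, top at 175 mm).
- thumbscrew (a joint): Turn of the thumbscrew, rad, growing clockwise seen from above; feeds the pointed centre down 1 mm per rad. 5.0 = seated (hard stop; the point sits in the handle's centre hole). Starts at 1.2 to 2.2: 2.8 to 3.8 rad to go, so regrip as needed. Takes 0.05 N m to turn, stays where left. A quarter turn back from the seat reads 3.43.
Mind the look-alikes: they are no part of the job. There is more than one size of the part that bears bare_handle_center; the job needs the smallest.

How it is judged:
By the outcome, as a careful person would: the job done as asked, in the order asked, and still so for the second after the job is handed in, while the arm keeps its last pose, push and grip.
It also fails if it takes over 61 s, if anything falls off the work surface, if the arm or the gripper's body presses on something with over 40 N, if the wrist force passes 120 N, or if a joint passes its speed limit or range.

## Working session

There is one attempt and no reset: what is moved stays moved. The work goes in short steps, each a Python script; the robot and the scene stay as the last script left them, time stands still between calls to the robot, and variables do not carry over. Pictures are saved under pics/ and viewed, and the job is handed in when it is done.

```bash
mkdir -p pics; python3 - <<'E'
from workcell import bot,hand,kinematics,get_obs,vision
import cv2,numpy as np
o=get_obs();print(o)
for n in["scene","top","wrist"]:
    r=vision.read_camera(n);cv2.imwrite(f"pics/{n}0.png",r["frame"][:,:,::-1]);print(n,r["intrinsics"].tolist(),r["dist"],np.round(r["view"],4).tolist())
print(bot.tcp_to_tips)
E
```

```text
{'time_s': 0.0, 'joint_pos': array([ 1.16460810e+00,  3.53640479e-01,  1.63412023e+00, -3.05206314e-05,
        1.15520733e+00, -2.40045460e-03]), 'joint_vel': array([-1.50671467e-03, -2.26958806e-05, -2.44976843e-04,  1.15731145e-04,
        9.30287113e-04, -4.51093894e-04]), 'joint_efforts': array([-2.49289456e-03, -6.05258203e+01, -3.42064834e+01, -2.32766024e-04,
        9.45091975e-03,  2.68724392e-06]), 'position': array([0.24537884, 0.57427756, 0.21177244]), 'orientation': array([ 0.6932233 , -0.14187734,  0.14169937, -0.69226697]), 'wrist_force': array([-0.05324637, -0.41365603,  0.13328375]), 'ft_torque': array([-0.00548029,  0.01027339,  0.0042235 ]), 'gripper_width': 0.08552491321544527}
scene [[534.8665386020101, 0.0, 327.06071312898223], [0.0, 534.8665386020101, 240.8959057464166], [0.0, 0.0, 1.0]] [-0.12540579  0.          0.          0.          0.        ] [[0.87, -0.4931, 0.0021, -0.4683], [-0.2073, -0.3696, -0.9058, 0.2352], [0.4474, 0.7876, -0.4237, 0.8933], [0.0, 0.0, 0.0, 1.0]]
top [[481.25538254235374, 0.0, 312.9743015220001], [0.0, 481.25538254235374, 246.70996423220532], [0.0, 0.0, 1.0]] [-0.08620809  0.          0.          0.          0.        ] [[-0.0215, -0.9998, 0.0005, 0.0431], [-0.9692, 0.0207, -0.2456, 0.5742], [0.2455, -0.0057, -0.9694, 1.1409], [0.0, 0.0, 0.0, 1.0]]
wrist [[362.1397955345181, 0.0, 322.73937381668895], [0.0, 362.1397955345181, 238.43621233372022], [0.0, 0.0, 1.0]] [0.01573574 0.         0.         0.         0.        ] [[0.3923, 0.9199, -0.0017, -0.6229], [0.8758, -0.3729, 0.3065, -0.0406], [0.2813, -0.1217, -0.9519, 0.3803], [0.0, 0.0, 0.0, 1.0]]
0.017
```

View pics/scene0.png

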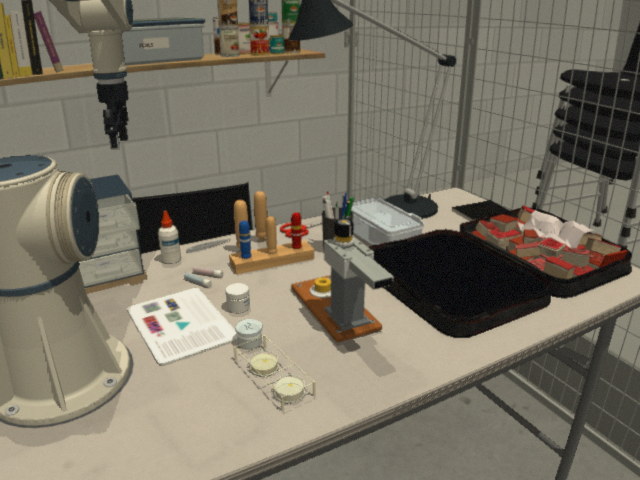

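View pics/top0.png

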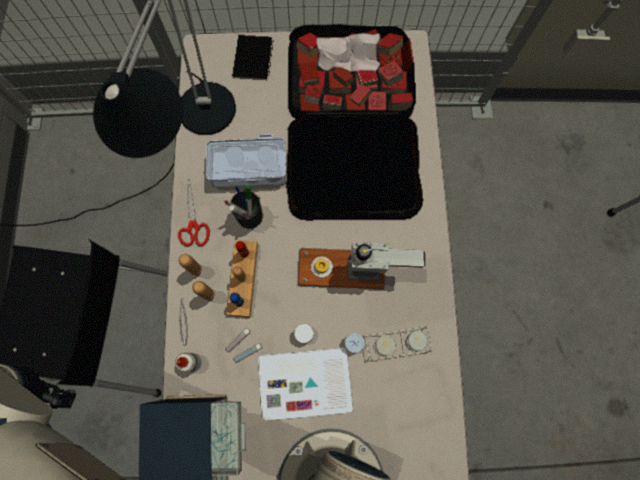

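View pics/wrist0.png

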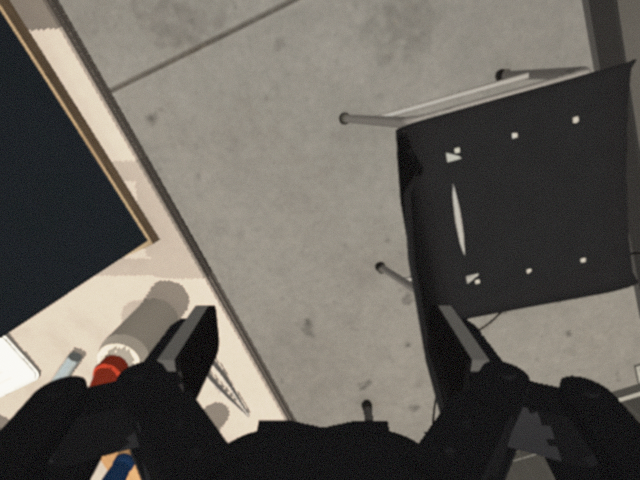

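The bare handle is in the middle hole of the block: top view about (237,273), scene (271,235). The two larger pale handles behind it are decoys. The cup is at about top (321,266) and the knob at about (364,252). I'll zoom in next.

```bash
python3 - <<'E'
import cv2
t=cv2.imread("pics/top0.png");s=cv2.imread("pics/scene0.png")
cv2.imwrite("pics/t_z.png",cv2.resize(t[230:330,215:315],None,fx=6,fy=6,interpolation=cv2.INTER_CUBIC))
cv2.imwrite("pics/t_z2.png",cv2.resize(t[225:305,290:430],None,fx=5.7,fy=5.7,interpolation=cv2.INTER_CUBIC))
cv2.imwrite("pics/s_z.png",cv2.resize(s[180:345,220:400],None,fx=3.6,fy=3.6,interpolation=cv2.INTER_CUBIC))
E
```

```text
(no output)
```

View pics/t_z.png

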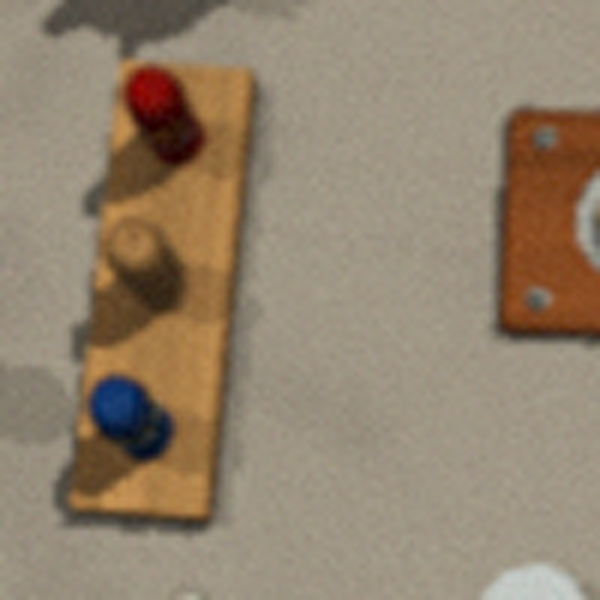

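View pics/t_z2.png

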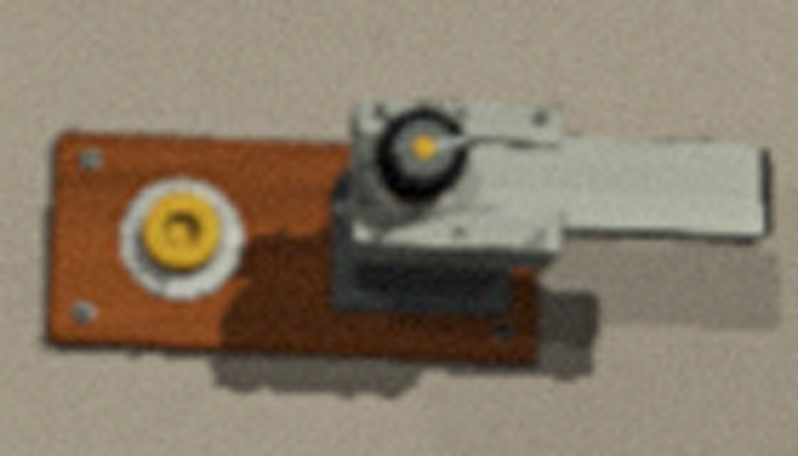

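View pics/s_z.png

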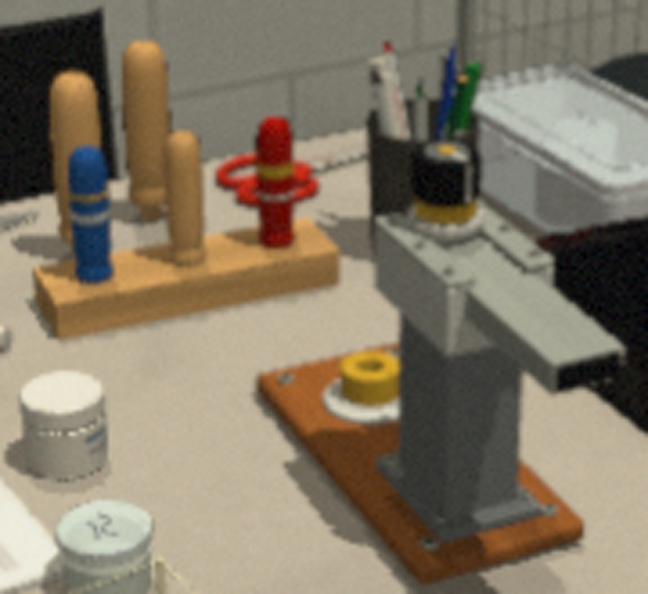

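```bash
cat > h.py <<'E'
import cv2,numpy as np
from scipy.spatial.transform import Rotation as R
def ray(c,px):
    p=cv2.undistortPoints(np.array([[px]],float),c["intrinsics"],np.array(c["dist"]))[0,0]
    V=np.array(c["view"]);Rm=V[:3,:3]
    d=Rm.T@np.array([p[0],p[1],1]);return -Rm.T@V[:3,3],d/np.linalg.norm(d)
def atz(c,px,z):
    o,d=ray(c,px);return o+d*(z-o[2])/d[2]
def proj(c,P):
    V=np.array(c["view"]);q,_=cv2.projectPoints(np.array(P,float).reshape(-1,3),cv2.Rodrigues(V[:3,:3])[0],V[:3,3],c["intrinsics"],np.array(c["dist"]));return q[:,0]
def tri(a,b):
    A=0;B=0
    for o,d in(a,b):
        M=np.eye(3)-np.outer(d,d);A=A+M;B=B+M@o
    return np.linalg.solve(A,B)
def down(th):
    # tool y down, z (jaw axis) at heading th
    z=np.array([np.cos(th),np.sin(th),0]);y=np.array([0,0,-1.]);x=np.cross(y,z)
    return R.from_matrix(np.c_[x,y,z]).as_quat()
E
python3 - <<'E'
from h import *
from workcell import get_obs,vision
t=vision.read_camera("top");s=vision.read_camera("scene");w=vision.read_camera("wrist")
f=lambda x,y,k,a,b:((x+.5)/k-.5+a,(y+.5)/k-.5+b)
for n,p,z in [("bare",f(133,238,6,215,230),.116),("blue",f(118,402,6,215,230),.116),("red",f(152,95,6,215,230),.116),
 ("b1",f(122,62,6,215,230),.026),("b2",f(252,70,6,215,230),.026),("b3",f(72,508,6,215,230),.026),("b4",f(212,520,6,215,230),.026),
 ("cup",f(182,230,5.7,290,225),.04),("knob",f(425,148,5.7,290,225),.21),("tailL",f(767,148,5.7,290,225),.164),("tailR",f(764,238,5.7,290,225),.164),
 ("baseFL",f(55,133,5.7,290,225),.016),("baseFR",f(50,345,5.7,290,225),.016),("baseBR",f(537,362,5.7,290,225),.016),("jar",(304,333.5),.046),("pot",(246,207),.1)]:
    P=atz(t,p,z);print(n,np.round(P,4),"scene px",np.round(proj(s,P)[0],1), np.round((proj(s,P)[0]-[220,180])*3.6))
o=get_obs();Rt=R.from_quat(o["orientation"]).as_matrix();V=w["view"]
print("cam in tool",Rt.T@(-V[:3,:3].T@V[:3,3]-o["position"]),"axis",Rt.T@V[2,:3], "camx",Rt.T@V[0,:3]);print(Rt)
E
```

```text
bare [0.5118 0.2152 0.116 ] scene px [271.6 217. ] [186. 133.]
blue [0.4458 0.2201 0.116 ] scene px [244.4 221.8] [ 88. 150.]
red [0.5708 0.2085 0.116 ] scene px [295.6 213.3] [272. 120.]
b1 [0.6093 0.2355 0.026 ] scene px [305.4 240.2] [307. 217.]
b2 [0.6045 0.1783 0.026 ] scene px [314.5 249.4] [340. 250.]
b3 [0.4144 0.2535 0.026 ] scene px [229.2 254.4] [ 33. 268.]
b4 [0.4083 0.194  0.026 ] scene px [235.7 265.1] [ 57. 306.]
cup [0.5343 0.0097 0.04  ] scene px [323.2 281.2] [371. 364.]
knob [ 0.5287 -0.0819  0.21  ] scene px [344.8 222.1] [449. 151.]
tailL [ 0.5368 -0.2272  0.164 ] scene px [394.  276.7] [626. 348.]
tailR [ 0.4994 -0.2231  0.164 ] scene px [373.9 281.1] [554. 364.]
baseFL [0.5865 0.0667 0.016 ] scene px [331.1 274. ] [400. 339.]
baseFR [0.4874 0.0704 0.016 ] scene px [290.7 284. ] [254. 374.]
baseBR [ 0.4746 -0.1505  0.016 ] scene px [337.3 337.6] [422. 567.]
jar [0.361  0.0575 0.046 ] scene px [237.1 288.9] [ 62. 392.]
pot [0.6744 0.1972 0.1   ] scene px [335.8 213.1] [417. 119.]
cam in tool [-0.07840864 -0.16147561 -0.00136449] axis [ 3.06495451e-01  9.51872048e-01 -3.78815616e-04] camx [-7.76185235e-04  6.47894501e-04  9.99999489e-01]
[[ 9.19548190e-01 -1.91623152e-04  3.92977212e-01]
 [-3.92977258e-01 -3.98385430e-04  9.19548104e-01]
 [-1.96503103e-05 -9.99999902e-01 -4.41638141e-04]]
```

```bash
python3 - <<'E'
from h import *
from workcell import *
from workcell import get_obs,vision,bot,hand,kinematics
t=vision.read_camera("top");s=vision.read_camera("scene")
print(tri(ray(t,(186,258)),ray(s,(240.5,201))),tri(ray(t,(200,285)),ray(s,(240.5,201))),tri(ray(t,(186,258)),ray(s,(260.5,192.5))))
bot.reach([0.5118,0.2152,0.20],down(np.radians(84.8)))
o=get_obs();print(o["time_s"],o["position"],o["joint_pos"])
w=vision.read_camera("wrist");cv2.imwrite("pics/w1.png",w["frame"][:,:,::-1])
print(proj(w,[[0.5118,0.2152,0.116],[0.5343,0.0097,.04]]))
E
```

```text
[0.51410248 0.34536067 0.11888668] [0.46992068 0.29849238 0.13653238] [0.53666009 0.33468483 0.13475693]
2.0417 [0.51169281 0.2159309  0.20005292] [ 3.96445255e-01  2.58035132e-01  1.79663699e+00  3.03867681e-04
  1.08670344e+00 -1.08409892e+00]
[[323.58151717 238.33305368]
 [108.23111215 254.85880235]]
```

View pics/w1.png

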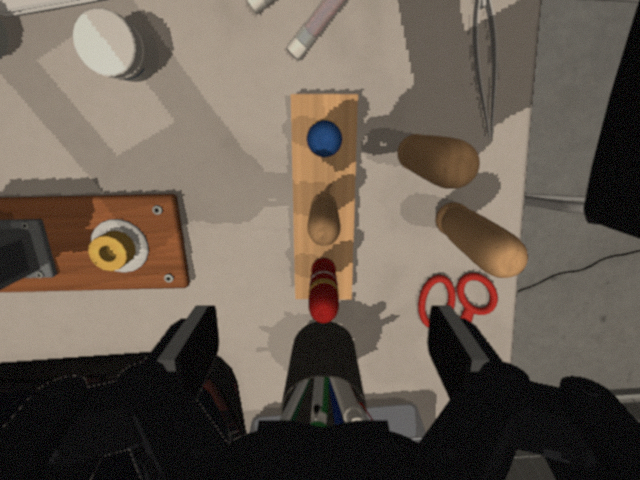

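The wrist view shows the bare handle's top at about (323,232), the red handle beyond it, the blue one nearer, and the cup at about (110,251). Zooming in for the centres.

```bash
python3 - <<'E'
import cv2,numpy as np
t=cv2.imread("pics/w1.png")
a=cv2.resize(t[185:255,288:358],None,fx=8,fy=8,interpolation=cv2.INTER_CUBIC)
b=cv2.resize(t[210:280,80:150],None,fx=8,fy=8,interpolation=cv2.INTER_CUBIC)
cv2.imwrite("pics/w1z.png",cv2.resize(np.hstack([a,b]),(800,400)))
E
```

```text
(no output)
```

View pics/w1z.png

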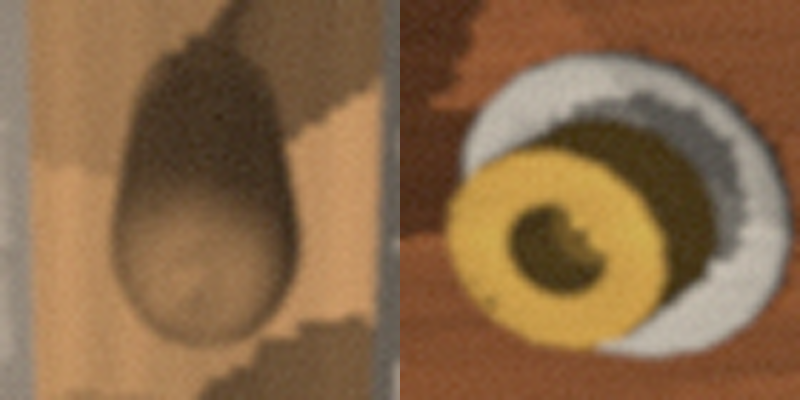

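```bash
python3 - <<'E'
from h import *
from workcell import get_obs,vision,bot,hand,kinematics
w=vision.read_camera("wrist");print("cup",atz(w,(107.5,253.4),.04),"handle",atz(w,(323,234.7),.115))
hand.move_gripper(0.05,40)
q=down(np.radians(84.8))
bot.servo_line([0.5098,0.2154,0.130],q,0.2)
bot.servo_line([0.5098,0.2154,0.078],q,0.1)
w=vision.read_camera("wrist");cv2.imwrite("pics/w2.png",w["frame"][:,:,::-1])
f0=get_obs()
hand.move_gripper(0.0,40)
o=get_obs();print(o["time_s"],o["position"],o["gripper_width"],f0["wrist_force"],o["wrist_force"])
bot.servo_line([0.5098,0.2154,0.16],q,0.15)
o=get_obs();print(o["time_s"],o["position"],o["gripper_width"],o["wrist_force"],o["ft_torque"])
for n in("top","scene","wrist"):
  cv2.imwrite(f"pics/{n}3.png",vision.read_camera(n)["frame"][:,:,::-1])
E
```

```text
cup [0.53282352 0.00955485 0.04      ] handle [0.50930505 0.21513023 0.115     ]
4.1583 [0.51048727 0.21570084 0.07882081] 0.022708883196232425 [ 0.08795016 -0.45948812  0.04990903] [ 0.38194698 -0.33295226  5.87087417]
4.8583 [0.50919318 0.21513861 0.15926097] 0.022626402556494354 [-0.23546507 -0.93275954 -0.69195952] [0.00354834 0.02215315 0.00756052]
```

View pics/scene3.png

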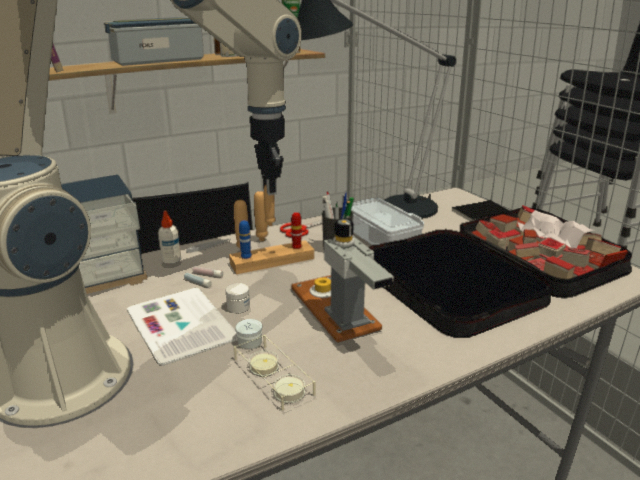

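View pics/wrist3.png

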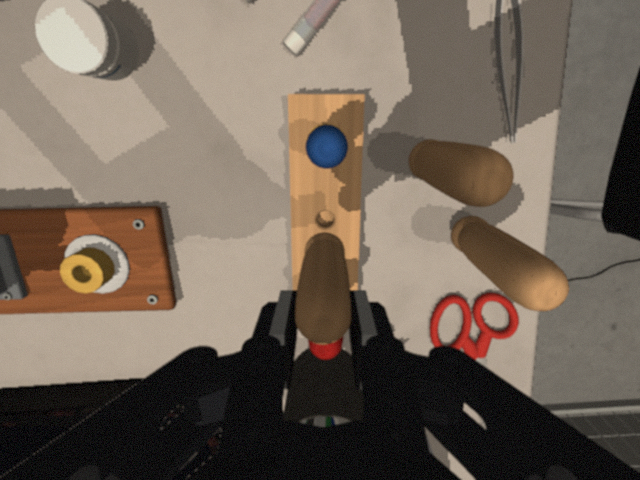

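```bash
python3 - <<'E'
from h import *
from workcell import get_obs,vision,bot,hand,kinematics
q=down(np.radians(86.8))
bot.servo_line([0.5334,0.0097,0.16],q,0.2)
bot.servo_line([0.5334,0.0097,0.135],q,0.15)
o=get_obs();print(o["time_s"],o["position"])
w=vision.read_camera("wrist")
T=o["position"]
c=np.array([0.5334,.0097])
P=[[T[0],T[1],T[2]-.0635],[T[0],T[1],T[2]-.0525],[T[0],T[1],T[2]+.0375],[*c,.04]]
for n in("top","scene","wrist"):
  r=vision.read_camera(n);f=r["frame"][:,:,::-1];pp=proj(r,P);print(n,np.round(pp,1).tolist())
  cv2.imwrite(f"pics/{n}4.png",f)
  x,y=np.round(pp[0]).astype(int);h=35 if n!="wrist" else 70
  x0,y0=x-h,y-h
  z=cv2.resize(f[y0:y0+2*h,x0:x0+2*h],(560,560),interpolation=cv2.INTER_CUBIC);print(n,"origin",x0,y0,"scale",560/2/h)
  cv2.imwrite(f"pics/{n}4z.png",z)
E
```

```text
6.5083 [0.53256488 0.01041793 0.13440753]
top [[321.5, 263.0], [321.5, 262.1], [322.2, 253.7], [321.5, 265.3]]
top origin 286 228 scale 8.0
scene [[322.2, 268.2], [322.2, 263.5], [322.2, 223.5], [322.8, 281.3]]
scene origin 287 233 scale 8.0
wrist [[325.2, 245.1], [325.3, 250.8], [326.6, 328.2], [324.0, 232.7]]
wrist origin 255 175 scale 4.0
```

View pics/wrist4z.png

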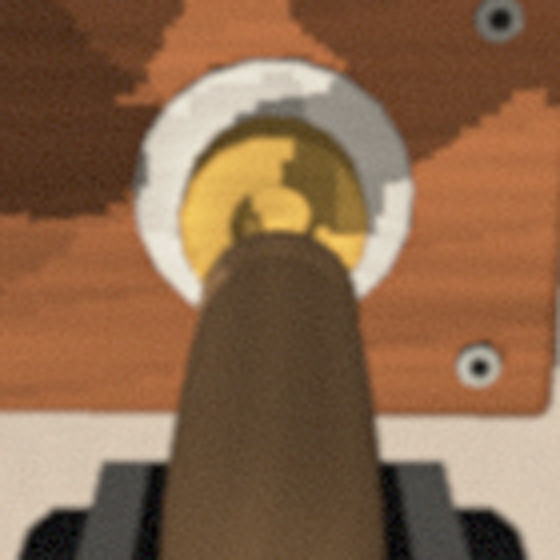

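View pics/scene4z.png

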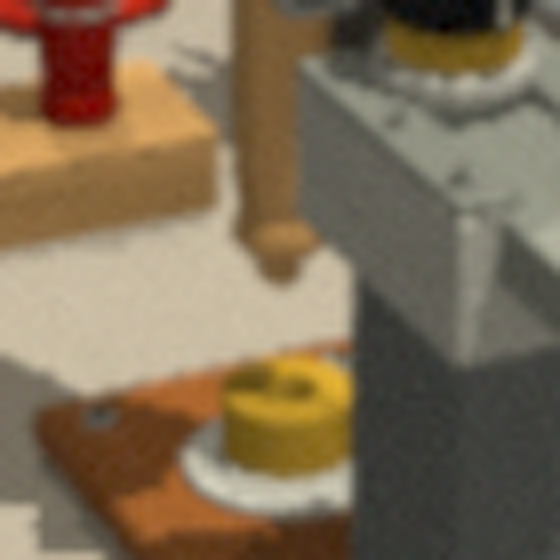

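View pics/top4z.png

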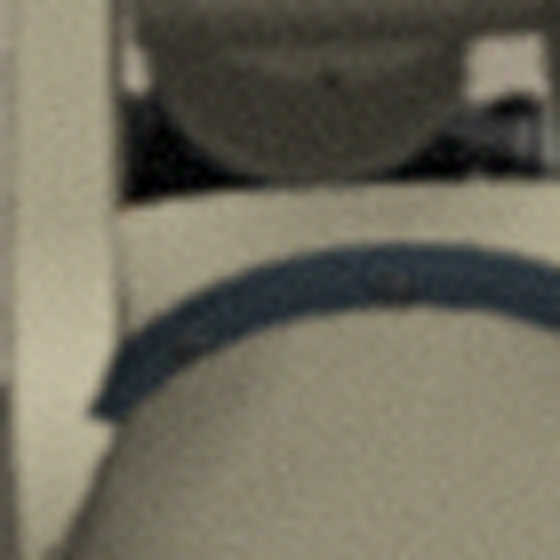

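```bash
python3 - <<'E'
from h import *
from workcell import get_obs,vision,bot,hand,kinematics
q=down(np.radians(86.8))
bot.servo_line([0.5331,0.0098,0.108],q,0.08)
bot.dwell(.15)
o=get_obs();F0=o["wrist_force"];print(o["time_s"],o["position"],F0)
for z in [.104,.102,.100,.098,.096,.0945,.093,.092,.0912]:
    bot.servo_line([0.5331,0.0098,z],q,0.05)
    o=get_obs();d=o["wrist_force"]-F0
    print(round(o["time_s"],2),z,np.round(o["position"],4),np.round(d,1),np.round(o["ft_torque"],2))
    if d[2]>8: break
for n in("scene","wrist"):
  r=vision.read_camera(n);f=r["frame"][:,:,::-1]
  x,y,h=(322,272,35) if n=="scene" else (325,245,70)
  cv2.imwrite(f"pics/{n}5z.png",cv2.resize(f[y-h:y+h,x-h:x+h],(500,500),interpolation=cv2.INTER_CUBIC))
E
```

```text
7.35 [0.53349044 0.00977198 0.1083947 ] [ 0.33708212 -0.30866572 -0.92512711]
7.6 0.104 [0.533  0.0098 0.1039] [-0.4  0.9  0.2] [0.02 0.03 0.  ]
7.85 0.102 [0.5331 0.0098 0.102 ] [ 0.1 -0.2  0.7] [-0.02 -0.    0.  ]
8.1 0.1 [0.5331 0.0098 0.0999] [ 0.4 -0.3  0.1] [-0.14 -0.04  0.01]
8.35 0.098 [0.533  0.0098 0.0978] [-0.5  0.5  0.3] [-0.06 -0.1   0.02]
8.6 0.096 [0.533  0.0098 0.0958] [ 0.6  0.1 -1.1] [-0.11 -0.13 -0.02]
8.85 0.0945 [0.533  0.0098 0.0944] [0.5 0.1 0.1] [-0.12 -0.05  0.07]
9.1 0.093 [0.5331 0.0098 0.093 ] [-0.6  0.1  0.4] [-0.05 -0.1  -0.02]
9.35 0.092 [0.534  0.0099 0.0928] [-0.8  1.2  7.5] [-0.09 -0.06  0.02]
9.6 0.0912 [0.5346 0.0099 0.0927] [-1.1  0.9 13.6] [-0.06  0.15  0.01]
```

View pics/scene5z.png

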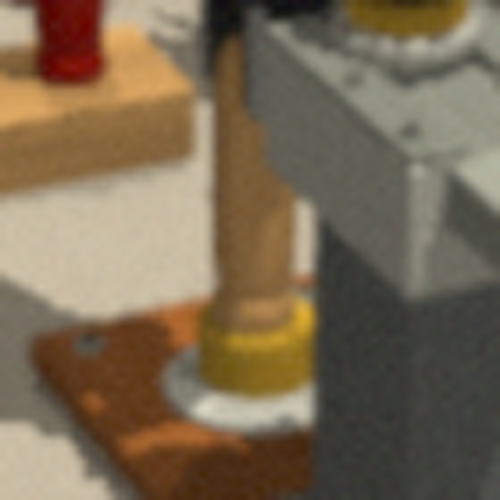

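View pics/wrist5z.png

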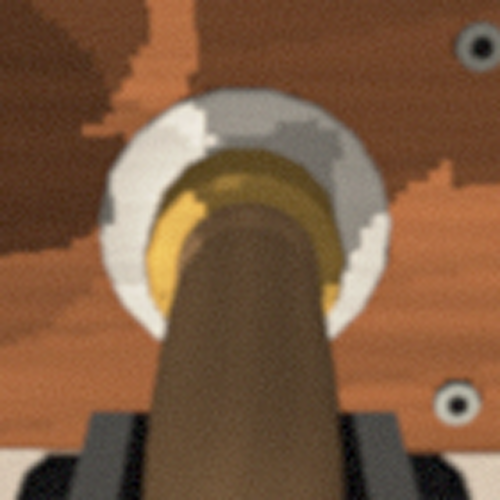

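```bash
python3 - <<'E'
from h import *
from workcell import get_obs,vision,bot,hand,kinematics
q=down(np.radians(86.8))
bot.servo_line([0.5333,0.0098,.0925],q,0.05)
hand.move_gripper(0.05,40)
bot.servo_line([0.5333,0.0098,.17],q,0.12)
bot.servo_line([0.5287,-0.0819,.285],q,0.25)
bot.dwell(.1)
o=get_obs();print(o["time_s"],o["position"],o["joint_pos"],o["wrist_force"])
P=[[.5287,-.0819,.21],[0.533,.0097,.13]]
for n in("scene","wrist"):
  r=vision.read_camera(n);f=r["frame"][:,:,::-1];print(proj(r,P))
  cv2.imwrite(f"pics/{n}6.png",f)
  x,y,h=(332,245,50) if n=="scene" else (325,245,70)
  cv2.imwrite(f"pics/{n}6z.png",cv2.resize(f[y-h:y+h,x-h:x+h],(560,560),interpolation=cv2.INTER_CUBIC))
E
```

```text
11.9667 [ 0.52773909 -0.08095397  0.28309239] [-1.55225740e-01  1.49037461e-01  1.74218320e+00  3.18746472e-04
  1.25358305e+00 -1.67095180e+00] [0.00672165 0.9203053  0.12522154]
[[344.82830049 222.08472883]
 [322.54723519 242.55874822]]
[[323.26217212 244.47753724]
 [425.77010212 215.18377284]]
```

View pics/scene6z.png

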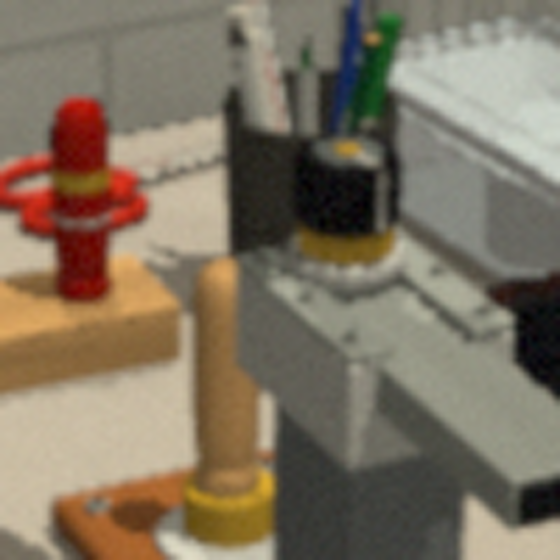

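View pics/wrist6.png

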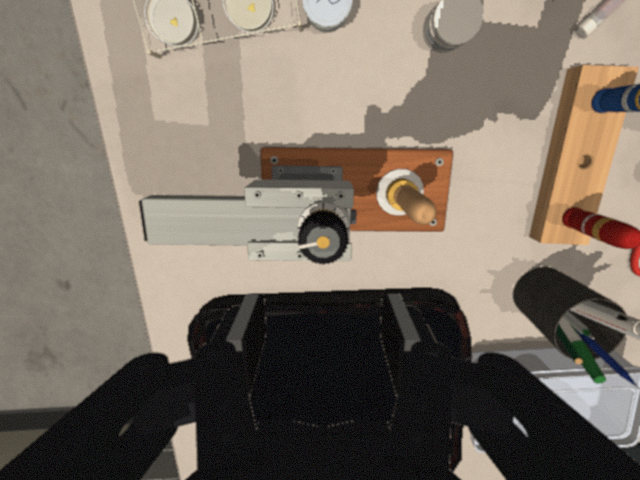

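View pics/wrist6z.png

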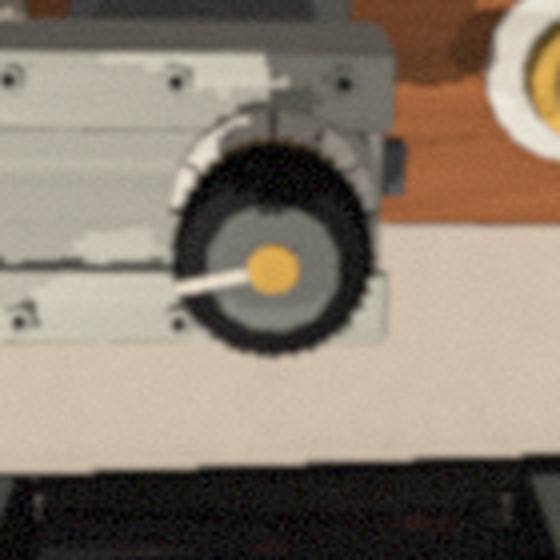

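```bash
python3 - <<'E'
from h import *
from workcell import get_obs,vision,bot,hand,kinematics
q=down(np.radians(86.8))
w=vision.read_camera("wrist")
K=atz(w,(323.0,242.6),.210);print("knob",K)
l=atz(w,(255+178/4,175+290/4),.210);print("line dir deg",np.degrees(np.arctan2(*(l-K)[1::-1])))
K=(K+[.5287,-.0819,.21])/2
print(K)
hand.move_gripper(0.065,40)
bot.servo_line([K[0],K[1],.225],q,0.15)
bot.servo_line([K[0],K[1],.2005],q,0.06)
bot.dwell(.15)
o=get_obs();print(o["time_s"],o["position"],o["wrist_force"])
cv2.imwrite("pics/w7.png",vision.read_camera("wrist")["frame"][:,:,::-1])
E
```

```text
knob [ 0.52761379 -0.08208039  0.21      ]
line dir deg -80.70763699527943
[ 0.52815689 -0.0819902   0.21      ]
13.675 [ 0.52838674 -0.0820401   0.20078889] [-0.52444683  0.15628932  0.15278817]
```

View pics/w7.png

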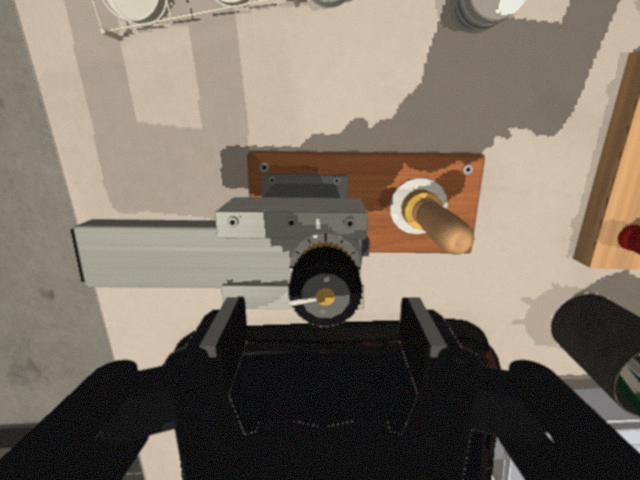

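```bash
python3 - <<'E'
from h import *
from workcell import get_obs,vision,bot,hand,kinematics
q=down(np.radians(86.8))
w=vision.read_camera("wrist");K=atz(w,(325.7,297),.2105);print("knob",K)
hand.move_gripper(0.0,60);bot.dwell(.1)
o=get_obs();print(o["time_s"],o["position"],o["gripper_width"],o["wrist_force"],o["ft_torque"])
s=np.array([.5282,-.0820,.2005]);e=np.array([.5330,.0097,.2005]);u=(e-s)/np.linalg.norm(e-s)
bot.servo_line(s+u*(np.linalg.norm(e-s)-.006),q,.08)
o=get_obs();print(o["time_s"],o["position"],o["wrist_force"])
for d in np.arange(-.004,.008,.0015):
    bot.servo_line(e+u*d,q,.05)
    o=get_obs();print(round(o["time_s"],2),round(d,4),np.round(o["position"],4),np.round(o["wrist_force"],1),np.round(o["ft_torque"],2))
    if o["wrist_force"][1]<-14:break
for n in("scene","wrist"):
  cv2.imwrite(f"pics/{n}8.png",vision.read_camera(n)["frame"][:,:,::-1])
E
```

```text
knob [ 0.52702205 -0.08182548  0.2105    ]
14.5083 [ 0.52816657 -0.08196957  0.2004939 ] 0.00011370597487488909 [ 0.43963876 -1.44851547  0.0106339 ] [ 0.0160377   0.04552274 -0.01616898]
15.7333 [0.53266346 0.00336083 0.20049268] [-0.88889805 -0.79663159 -0.59926235]
15.98 -0.004 [0.5328 0.0055 0.2005] [ 0.5  0.6 -0.5] [0.   0.   0.02]
16.23 -0.0025 [0.5329 0.0072 0.2005] [ 0.2 -1.4  1. ] [ 0.01 -0.   -0.01]
16.48 -0.001 [0.533  0.0088 0.2005] [-0.2 -0.9  0.2] [ 0.01 -0.03  0.02]
16.73 0.0005 [0.533  0.0103 0.2005] [-0.1  0.3  0.3] [ 0.01 -0.    0.02]
16.98 0.002 [0.5331 0.0118 0.2005] [ 0.1 -0.9  0.6] [-0.01  0.01 -0.01]
17.23 0.0035 [0.5332 0.0133 0.2005] [-0.4  0.3 -0.1] [-0.   -0.01 -0.01]
17.48 0.005 [0.5333 0.0148 0.2005] [0.2 0.3 0.1] [ 0.02 -0.01 -0.03]
17.73 0.0065 [0.5333 0.0163 0.2005] [-0.1 -0.2 -0.1] [ 0.07  0.05 -0.01]
```

View pics/wrist8.png

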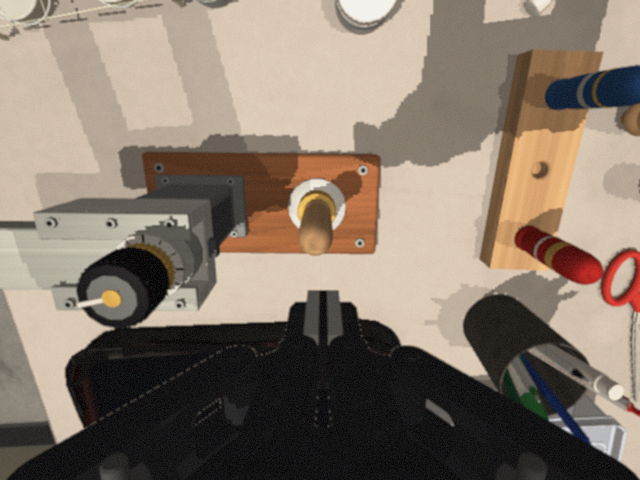

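View pics/scene8.png

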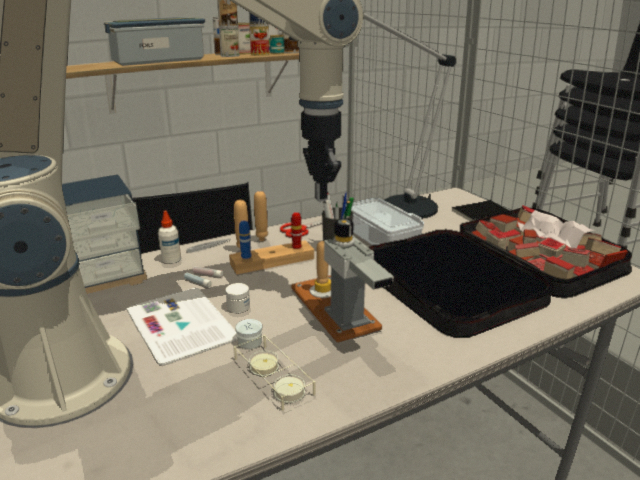

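```bash
python3 - <<'E'
from h import *
from workcell import get_obs,vision,bot,hand,kinematics
o=get_obs();T=o["position"];print(T,o["gripper_width"],R.from_quat(o["orientation"]).as_matrix())
P=[T-[0,0,.017],T,T+[0,0,.002],[.5345,.0098,.13]]
for n in("scene","wrist"):
  r=vision.read_camera(n);f=r["frame"][:,:,::-1].copy();print(n,proj(r,P))
  x,y,h=(322,210,50) if n=="scene" else (322,300,50)
  cv2.imwrite(f"pics/{n}9z.png",cv2.resize(f[y-h:y+h,x-h:x+h],(500,500),interpolation=cv2.INTER_CUBIC))
E
```

```text
[0.5333188  0.01622051 0.20049254] 1.3516637694865016e-05 [[ 9.98445301e-01 -4.36214200e-05  5.57402802e-02]
 [-5.57402810e-02 -1.71041559e-05  9.98445302e-01]
 [-4.26002115e-05 -9.99999999e-01 -1.95090343e-05]]
scene [[321.05853732 217.06194063]
 [321.0368459  209.13655807]
 [321.03429721 208.1973948 ]
 [323.16925837 242.38612667]]
wrist [[325.16923708 276.34862179]
 [325.36575247 290.40128843]
 [325.39126057 292.22488287]
 [315.35785742 246.39439195]]
```

View pics/scene9z.png

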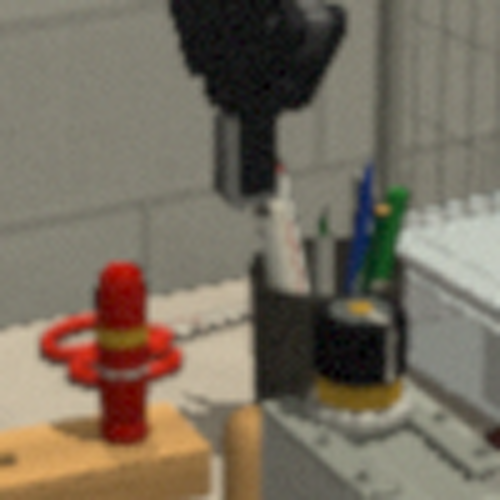

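View pics/wrist9z.png

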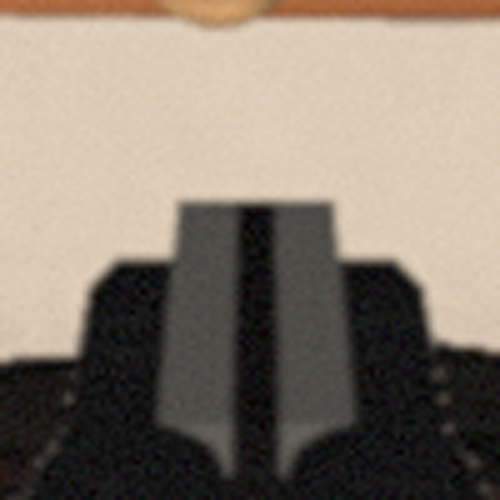

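The fingers shut on nothing. Both cameras put the closed fingertips at about z = 0.219 m, roughly 36 mm higher than the stated 17 mm tip offset implies. The knob hasn't moved and the handle still stands upright. I'll go back and descend to the measured tip height, watching the force.

```bash
python3 - <<'E'
from h import *
from workcell import get_obs,vision,bot,hand,kinematics
q=down(np.radians(86.8))
hand.move_gripper(0.065,60)
p=np.array([.5278,-.0812,.2005])
bot.servo_line(p,q,.2)
for z in(.185,.175,.167):
    bot.servo_line([p[0],p[1],z],q,.06)
    o=get_obs();print(round(o["time_s"],2),np.round(o["position"],4),np.round(o["wrist_force"],1))
    if o["wrist_force"][2]>5:break
for n in("scene","wrist"):
  f=vision.read_camera(n)["frame"][:,:,::-1]
  if n=="scene":f=cv2.resize(f[170:270,290:390],(500,500),interpolation=cv2.INTER_CUBIC)
  cv2.imwrite(f"pics/{n}10.png",f)
E
```

```text
19.62 [ 0.5274 -0.0806  0.1843] [ 0.1 -0.2  0.2]
19.93 [ 0.5275 -0.0812  0.1745] [-0.5 -0.2  0. ]
20.22 [ 0.5275 -0.0812  0.1666] [ 0.3 -0.5  0.2]
```

View pics/wrist10.png

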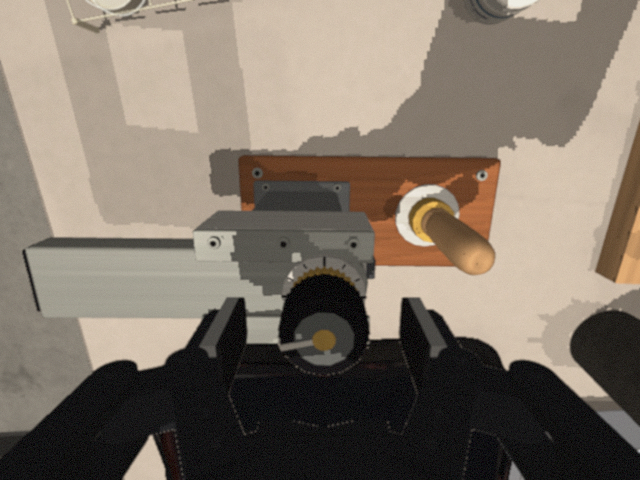

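View pics/scene10.png

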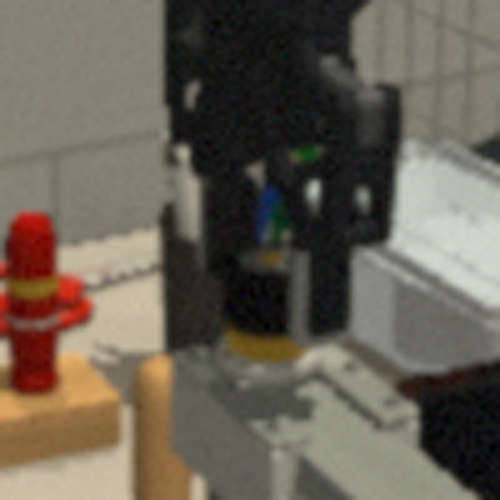

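```bash
python3 - <<'E'
from h import *
from workcell import get_obs,vision,bot,hand,kinematics
hand.move_gripper(0.0,40);bot.dwell(.15)
o=get_obs();print(o["time_s"],o["position"],o["gripper_width"],o["wrist_force"],o["ft_torque"])
for n in("scene","wrist"):
  f=vision.read_camera(n)["frame"][:,:,::-1]
  if n=="scene":f=cv2.resize(f[170:270,290:390],(500,500),interpolation=cv2.INTER_CUBIC)
  else: f=cv2.resize(f[240:400,230:430],(750,600),interpolation=cv2.INTER_CUBIC)
  cv2.imwrite(f"pics/{n}11.png",f)
E
```

```text
20.85 [ 0.52796202 -0.08109457  0.16736853] 0.03275111640939589 [-1.38611656  1.35794521  5.87627036] [0.31785604 0.22431764 0.01704447]
```

View pics/wrist11.png

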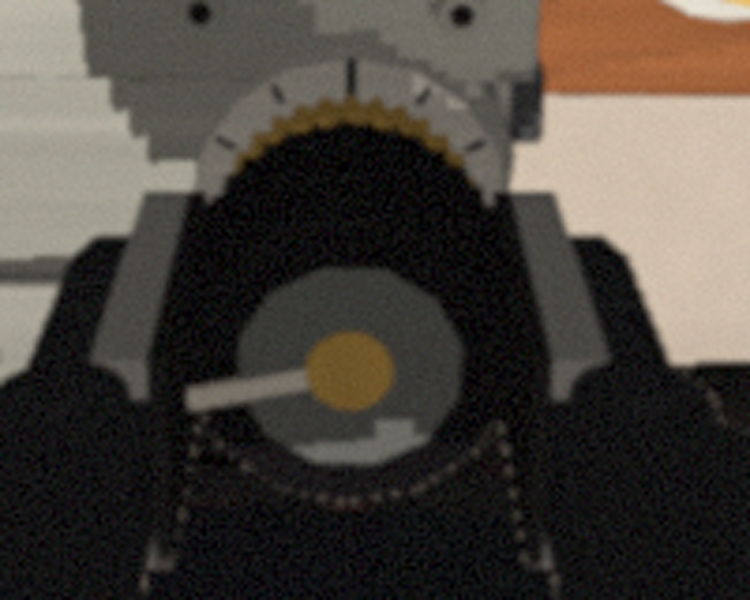

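View pics/scene11.png

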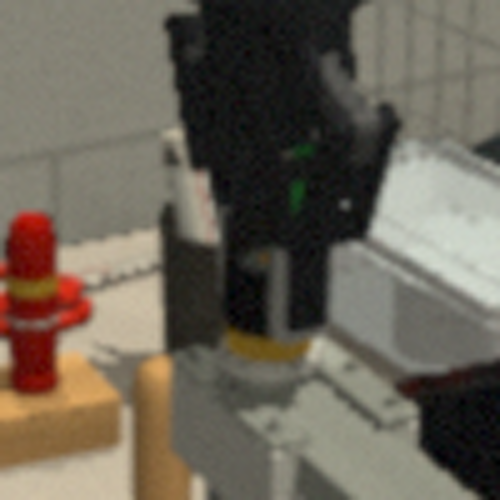

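```bash
python3 - <<'E'
from h import *
from workcell import get_obs,vision,bot,hand,kinematics
q=down(np.radians(86.8))
hand.move_gripper(0.0,60)
s=get_obs()["position"].copy();s[2]=.1668;a=np.radians(3.1);u=np.array([np.sin(a),np.cos(a),0])
bot.servo_line(s+u*.086,q,.08)
o=get_obs();print(o["time_s"],o["position"],o["wrist_force"],o["gripper_width"])
for d in np.arange(.089,.102,.0015):
    bot.servo_line(s+u*d,q,.05)
    o=get_obs();print(round(o["time_s"],2),round(d,4),np.round(o["position"],4),np.round(o["wrist_force"],1),np.round(o["ft_torque"],2))
    if o["wrist_force"][1]<-13:break
for n in("scene","wrist"):
  f=vision.read_camera(n)["frame"][:,:,::-1]
  if n=="wrist": cv2.imwrite("pics/wrist12z.png",cv2.resize(f[240:400,230:430],(750,600),interpolation=cv2.INTER_CUBIC))
  cv2.imwrite(f"pics/{n}12.png",f)
E
```

```text
22.3917 [0.53365855 0.00446711 0.16746596] [ 1.22711792 -1.80159533  5.2856151 ] 0.031990927883114875
22.64 0.089 [0.5338 0.0073 0.1675] [ 0.8 -2.9  4.2] [-0.35 -0.15  0.01]
22.89 0.0905 [0.534  0.0086 0.1675] [ 0.9 -2.9  4.7] [-0.41 -0.16  0.05]
23.14 0.092 [0.534  0.01   0.1675] [ 1.5 -3.9  5.7] [-0.52 -0.16 -0.02]
23.39 0.0935 [0.534  0.0104 0.1675] [  0.9 -10.3   5.9] [-1.44 -0.19 -0.04]
23.64 0.095 [0.534  0.0105 0.1675] [  0.2 -16.8   5.4] [-2.53 -0.05  0.  ]
```

View pics/wrist12.png

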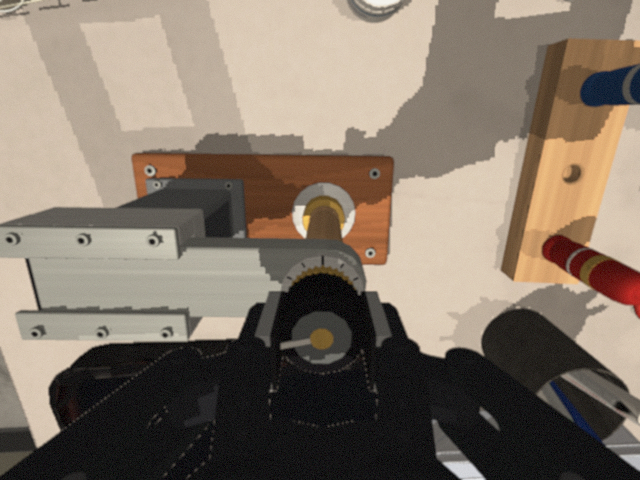

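View pics/scene12.png

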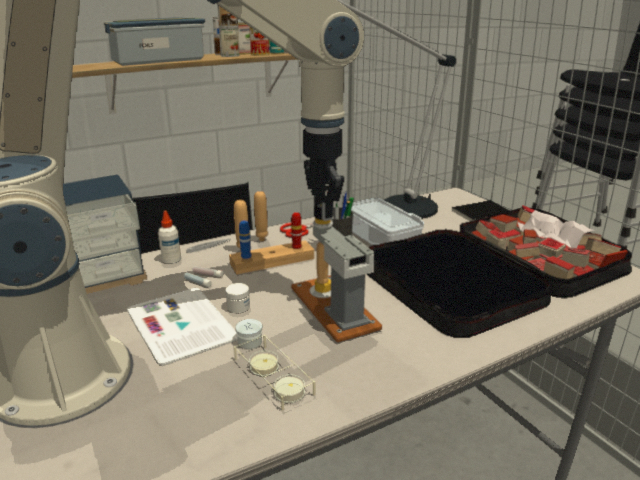

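```bash
cat > rot.py <<'E'
from h import *
from workcell import get_obs,vision,bot,hand,kinematics
def snap(n):
  f=vision.read_camera("wrist")["frame"][:,:,::-1]
  cv2.imwrite(f"pics/{n}.png",cv2.resize(f[240:400,230:430],(750,600),interpolation=cv2.INTER_CUBIC))
def st(tag=""):
  o=get_obs();print(tag,round(o["time_s"],2),np.round(o["position"],4),"F",np.round(o["wrist_force"],1),"Tz",round(o["ft_torque"][2],3),"j6",round(o["joint_pos"][5],4),"w",round(o["gripper_width"],4));return o
E
python3 - <<'E'
from rot import *
q=down(np.radians(86.8))
bot.servo_line([.534,.0117,.1668],q,.05)
j=np.array(kinematics.solve_ik([.534,.0117,.1668],q));print(j)
st()
for d in(.3,.6,.9):
    k=j.copy();k[5]+=d;bot.goto_joints(k);st(d)
snap("wrist13")
E
```

```text
[ 1.90982889e-02  2.63654116e-01  1.87241243e+00 -4.44089210e-16
  1.00552610e+00 -1.49584750e+00]
 23.99 [0.5341 0.0103 0.1675] F [-3.  -7.2  8.6] Tz 0.015 j6 -1.4959 w 0.0323
0.3 24.38 [0.534  0.0101 0.1674] F [-2.3 -7.5  8.5] Tz -0.024 j6 -1.1953 w 0.0323
0.6 24.77 [0.5339 0.0098 0.1674] F [-4.  -9.1  9.3] Tz -0.028 j6 -0.8953 w 0.0323
0.9 25.17 [0.5337 0.0096 0.1674] F [ -3.8 -11.7  10.9] Tz -0.067 j6 -0.5953 w 0.0322
```

View pics/wrist13.png

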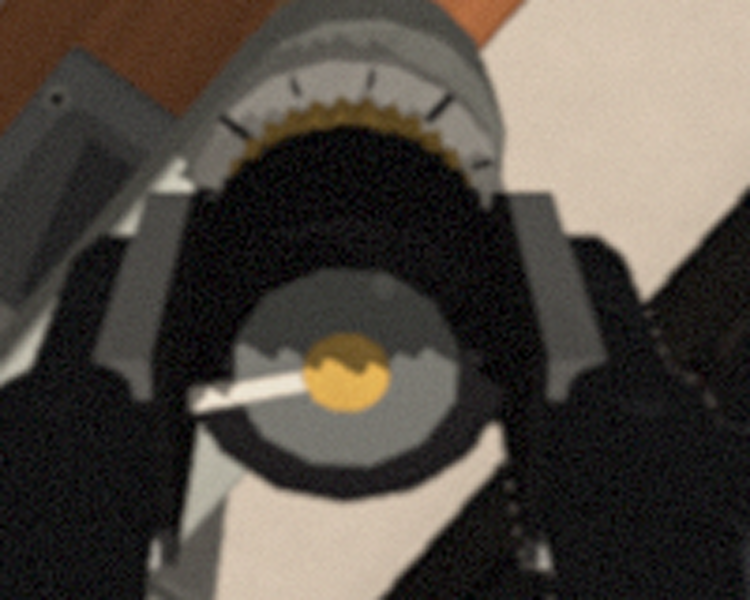

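View pics/wrist12z.png

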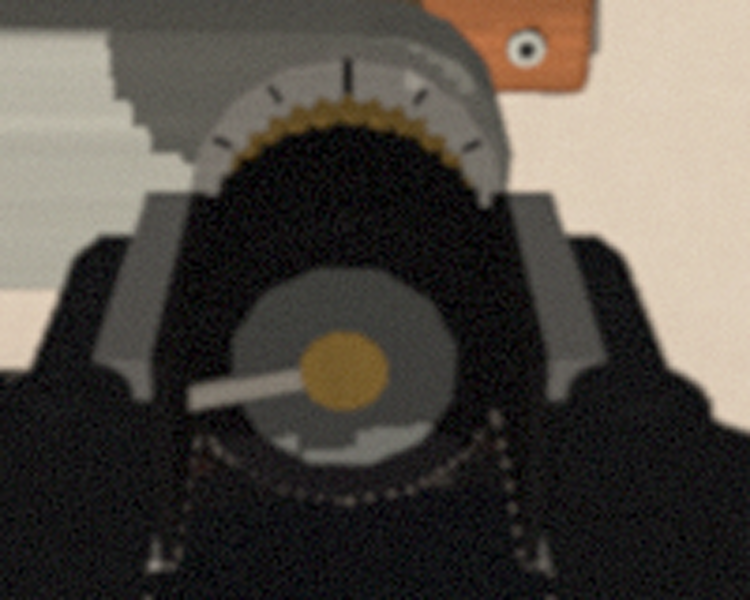

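```bash
python3 - <<'E'
from rot import *
c=np.array([.5337,.0110,.1672]);th=np.radians(86.8)-.9
def go(d,c):
    k=np.array(kinematics.solve_ik(c,down(np.radians(86.8)-.9 if True else 0)))
    k[5]=-1.49585+d+(k[0]-.0191);bot.goto_joints(k)
d=.9
o=get_obs()
while d<3.85:
    d+=.3 if d<2.55 else .12
    F=o["wrist_force"]
    c=c+np.array([np.clip(F[0]/9,-.5,.5),np.clip((F[1]+6)/9,-.5,.5),np.clip(F[2]/20,-.3,.3)])*1e-3
    go(d,c);o=st(round(d,2))
    if abs(o["ft_torque"][2])>.22: break
print(c);snap("wrist14")
E
```

```text
1.2 25.6 [0.5334 0.0094 0.1675] F [-0.2 -6.   1.3] Tz -0.083 j6 -0.3012 w 0.0322
1.5 25.99 [0.5331 0.0094 0.1675] F [-1.2 -7.2  1.9] Tz -0.019 j6 -0.0014 w 0.0322
1.8 26.38 [0.5328 0.0094 0.1675] F [-2.  -6.   2.1] Tz 0.005 j6 0.2984 w 0.0323
2.1 26.77 [0.5325 0.0095 0.1675] F [-0.8 -4.9  1.1] Tz -0.019 j6 0.5984 w 0.0323
2.4 27.17 [0.5323 0.0097 0.1675] F [-1.8 -5.5  1.3] Tz -0.073 j6 0.8966 w 0.0322
2.7 27.56 [0.5321 0.01   0.1675] F [-2.1 -6.5 -0.3] Tz -0.021 j6 1.1939 w 0.0322
2.82 27.81 [0.5321 0.0101 0.1676] F [-1.3 -4.8 -2.4] Tz -0.101 j6 1.3133 w 0.0318
2.94 28.06 [0.5321 0.0102 0.1676] F [-0.6 -6.7 -0.8] Tz -0.077 j6 1.4338 w 0.0323
3.06 28.31 [0.5321 0.0103 0.1676] F [ 0.1 -5.5 -2.2] Tz -0.017 j6 1.5533 w 0.0321
3.18 28.56 [0.532  0.0104 0.1676] F [-0.3 -5.1 -1.9] Tz -0.064 j6 1.6737 w 0.0322
3.3 28.81 [0.5321 0.0106 0.1676] F [-0.  -5.3 -0.3] Tz -0.073 j6 1.7938 w 0.0318
3.42 29.06 [0.5321 0.0107 0.1675] F [-0.7 -5.9 -0.1] Tz -0.111 j6 1.913 w 0.0327
3.54 29.31 [0.5322 0.0108 0.1676] F [ 0.4 -4.4 -0.6] Tz -0.011 j6 2.0332 w 0.0321
3.66 29.56 [0.5322 0.0109 0.1676] F [ 0.5 -5.8  0.6] Tz -0.103 j6 2.1548 w 0.032
3.78 29.81 [0.5323 0.011  0.1676] F [-0.1 -5.3 -0.3] Tz -0.043 j6 2.2741 w 0.0323
3.9 30.06 [0.5323 0.0111 0.1676] F [ 1.  -4.7 -0.1] Tz 0.047 j6 2.3945 w 0.0321
[0.53209375 0.01108264 0.16746633]
```

View pics/wrist14.png

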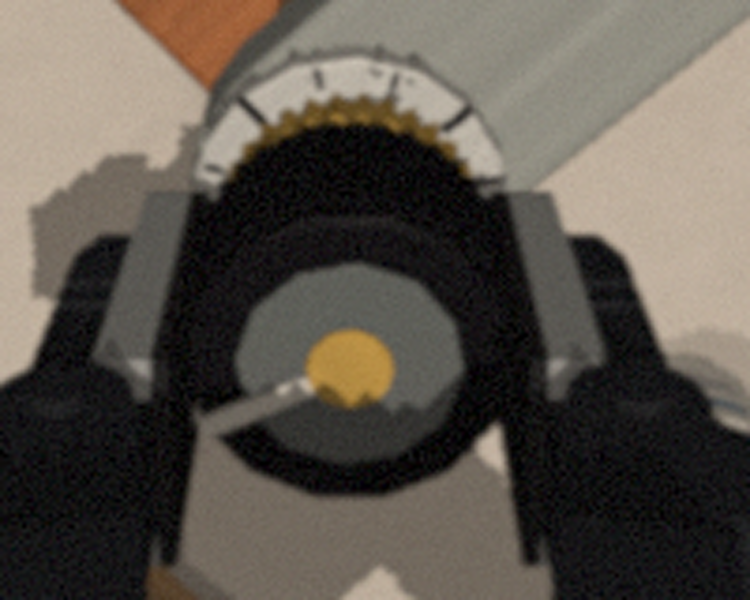

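```bash
cat >> rot.py <<'E'
def lineang(c,x0,y0,x1,y1):
  f=lambda X,Y:((X+.5)/3.75-.5+230,(Y+.5)/3.75-.5+240)
  o=get_obs();Rt=R.from_quat(o["orientation"]).as_matrix()
  a=atz(c,f(x0,y0),.2105)@Rt;b=atz(c,f(x1,y1),.2105)@Rt;v=b-a
  return np.degrees(np.arctan2(v[0],v[2]))
E
python3 - <<'E'
from rot import *
c=vision.read_camera("wrist")
print(lineang(c,345,372,190,402),lineang(c,346,373,195,404),lineang(c,350,368,207,428))
st()
j=get_obs()["joint_efforts"];print(np.round(j,3))
E
```

```text
167.37438739238127 166.63482839154494 154.1864547077063
 30.16 [0.5323 0.0111 0.1676] F [ 0.8 -4.   0.4] Tz 0.258 j6 2.3966 w 0.0324
[  2.212 -50.257 -30.231   1.524   0.186   0.231]
```

```bash
cat >> rot.py <<'E'
def rj(dj):
  global J
  k=np.array(J);k[5]+=dj;bot.goto_joints(k)
E
python3 - <<'E'
from rot import *
hand.move_gripper(0,90)
k=np.array(kinematics.solve_ik([.5321,.0111,.1675],get_obs()["orientation"]));j6=get_obs()["joint_pos"][5];print(k[5],j6)
for a in(.06,.12):
    k[5]=2.3966+a;bot.goto_joints(k);st(a)
    for i in range(2):
        bot.dwell(.08);st();print(get_obs()["joint_efforts"][5])
snap("wrist15")
E
```

```text
2.4007932291219127 2.400680091179924
0.06 30.62 [0.5312 0.0118 0.1676] F [-3.2 -1.2  5.7] Tz -0.033 j6 2.4562 w 0.0315
 30.71 [0.5312 0.0118 0.1676] F [-4.1 -1.4  5.6] Tz -0.084 j6 2.4559 w 0.0314
-0.04158746567554772
 30.79 [0.5313 0.0118 0.1676] F [-3.  -1.9  5.6] Tz -0.034 j6 2.4559 w 0.0314
-0.058947012294083834
0.12 31.04 [0.5314 0.0119 0.1676] F [-4.1 -0.1  5.1] Tz 0.954 j6 2.5142 w 0.0313
 31.12 [0.5313 0.0119 0.1676] F [-3.9  0.1  5.8] Tz 0.956 j6 2.5139 w 0.0314
0.9450415894389153
 31.21 [0.5314 0.0119 0.1676] F [-3.4  0.4  6.1] Tz 0.9 j6 2.5139 w 0.0313
0.9310963377356529
```

View pics/wrist15.png

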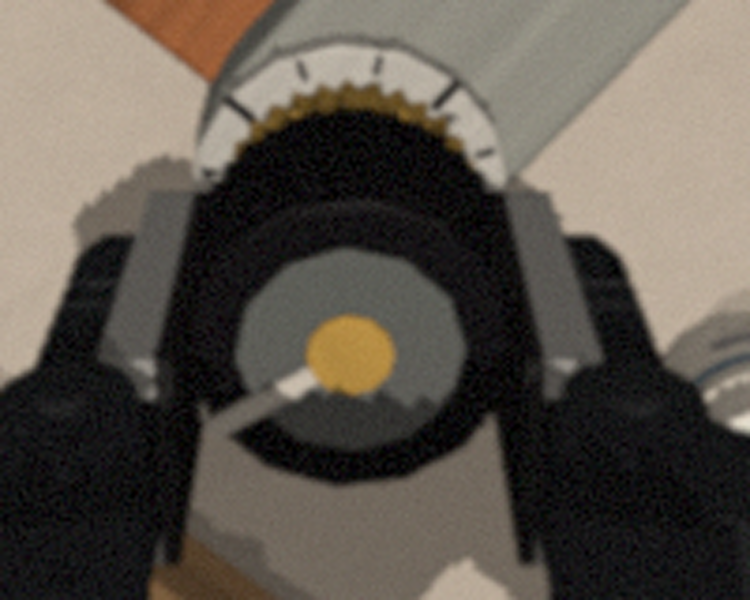

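```bash
python3 - <<'E'
from rot import *
c=vision.read_camera("wrist")
print(lineang(c,350,355,226,430),"cf last",lineang(c,350,368,207,428))
# push y to check stop
q=get_obs()["orientation"]
for y in(.0125,.0132):
    k=np.array(kinematics.solve_ik([.5316,y,.1675],q));k[5]=2.5139+(k[0]-.0199);bot.goto_joints(k);st(y);print(get_obs()["joint_pos"][0])
bot.dwell(.1);st()
snap("wrist16");f=vision.read_camera("scene")["frame"][:,:,::-1];cv2.imwrite("pics/scene16.png",cv2.resize(f[150:350,220:420],(600,600),interpolation=cv2.INTER_CUBIC))
E
```

```text
145.26545525957468 cf last 154.24619494305333
0.0125 31.56 [0.5314 0.0126 0.1676] F [-1.1 -3.8  4.5] Tz 0.893 j6 2.5121 w 0.0314
0.020198302323218918
0.0132 31.81 [0.5314 0.0126 0.1676] F [-2.2 -6.5  4.3] Tz 0.915 j6 2.5142 w 0.0316
0.020942627414683983
 31.91 [0.5314 0.0127 0.1676] F [-1.4 -8.1  4.9] Tz 0.898 j6 2.5141 w 0.0317
```

View pics/wrist16.png

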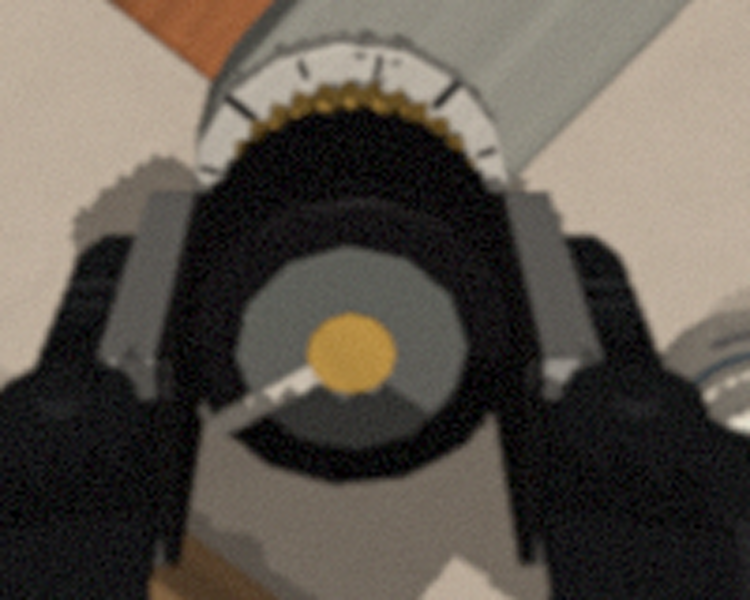

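View pics/scene16.png

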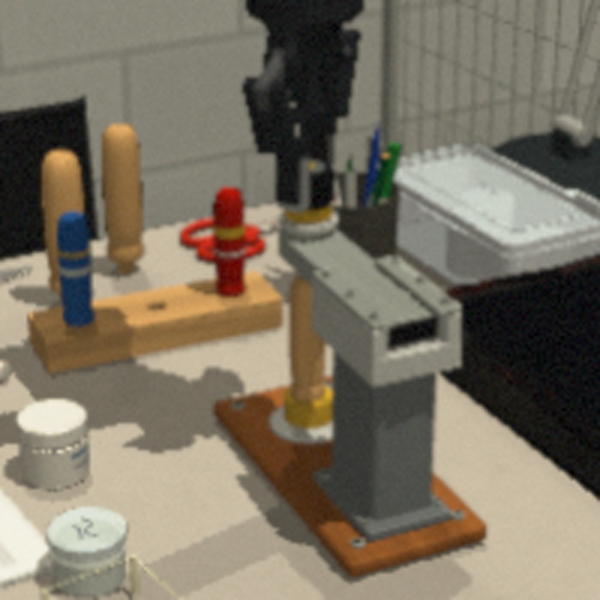

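```bash
cat >> rot.py <<'E'
def worldline(c,x0,y0,x1,y1):
  f=lambda X,Y:((X+.5)/3.75-.5+230,(Y+.5)/3.75-.5+240)
  v=atz(c,f(x1,y1),.2105)-atz(c,f(x0,y0),.2105)
  return np.degrees(np.arctan2(v[1],v[0]))
E
python3 - <<'E'
from rot import *
c=vision.read_camera("wrist");print("seat world line",worldline(c,351,354,226,427))
o=get_obs();q0=o["orientation"];j0=o["joint_pos"][5];j10=o["joint_pos"][0];R0=R.from_quat(q0)
K=np.array([.5331,.0105]);off=np.array([-.0017,.0022]);t=np.array([0,.0006])
for i in range(1,10):
    ph=1.5708*i/9
    p=K+R.from_euler('z',ph).as_matrix()[:2,:2]@off+t
    k=np.array(kinematics.solve_ik([*p,.1676],(R.from_euler('z',ph)*R0).as_quat()))
    k[5]=j0-ph+(k[0]-j10)
    bot.goto_joints(k);o=st(round(ph,3));F=o["wrist_force"]
    t=t+np.array([np.clip(F[0]/9,-.5,.5),np.clip((F[1]+6)/9,-.5,.5)])*1e-3
bot.dwell(.1);st();print(k,t)
snap("wrist17")
E
```

```text
seat world line 70.91677739261753
0.175 32.35 [0.531  0.0123 0.1676] F [-1.7 -7.8  2.6] Tz 0.016 j6 2.3394 w 0.0316
0.349 32.64 [0.5307 0.0119 0.1676] F [ 0.  -7.6  2.7] Tz 0.037 j6 2.1639 w 0.0319
0.524 32.93 [0.5304 0.0115 0.1676] F [-0.7 -5.7  3.1] Tz -0.019 j6 1.9884 w 0.0316
0.698 33.23 [0.5303 0.011  0.1676] F [-0.5 -6.1  3.8] Tz 0.062 j6 1.8132 w 0.0317
0.873 33.52 [0.5302 0.0105 0.1676] F [-0.  -5.7  3. ] Tz 0.023 j6 1.6379 w 0.0314
1.047 33.81 [0.5302 0.01   0.1676] F [ 0.6 -7.1  3.1] Tz 0.067 j6 1.4626 w 0.0318
1.222 34.1 [0.5304 0.0095 0.1676] F [-0.5 -5.5  4.4] Tz 0.06 j6 1.287 w 0.0313
1.396 34.39 [0.5305 0.0091 0.1676] F [ 0.8 -5.3  2.8] Tz 0.062 j6 1.1118 w 0.0314
1.571 34.68 [0.5308 0.0087 0.1676] F [ 0.2 -6.9  2.7] Tz 0.079 j6 0.9366 w 0.0311
 34.78 [0.5308 0.0087 0.1676] F [ 0.2 -6.2  3.9] Tz 0.01 j6 0.9374 w 0.0316
[ 1.51894395e-02  2.57698355e-01  1.87855558e+00 -1.53509279e-03
  1.00543486e+00  9.37512677e-01] [-0.00018752  0.00018961]
```

View pics/wrist17.png

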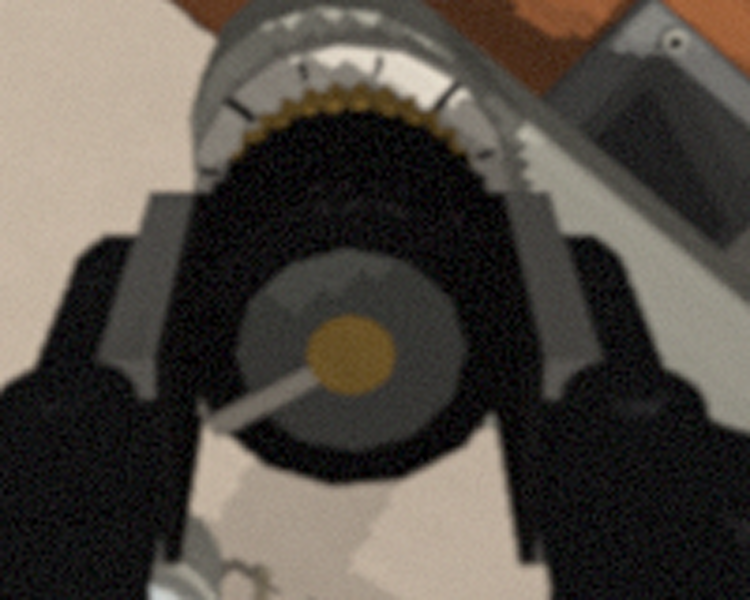

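```bash
python3 - <<'E'
import cv2,numpy as np
o=[]
for n in("wrist14","wrist15","wrist16","wrist17"):
    f=cv2.imread(f"pics/{n}.png")[330:460,180:420];o.append(cv2.resize(f,None,fx=1.65,fy=1.65,interpolation=cv2.INTER_CUBIC))
a=np.vstack([np.hstack(o[:2]),np.hstack(o[2:])]);print(a.shape);cv2.imwrite("pics/cmp.png",cv2.convertScaleAbs(a,alpha=1.3))
E
```

```text
(428, 792, 3)
```

View pics/cmp.png

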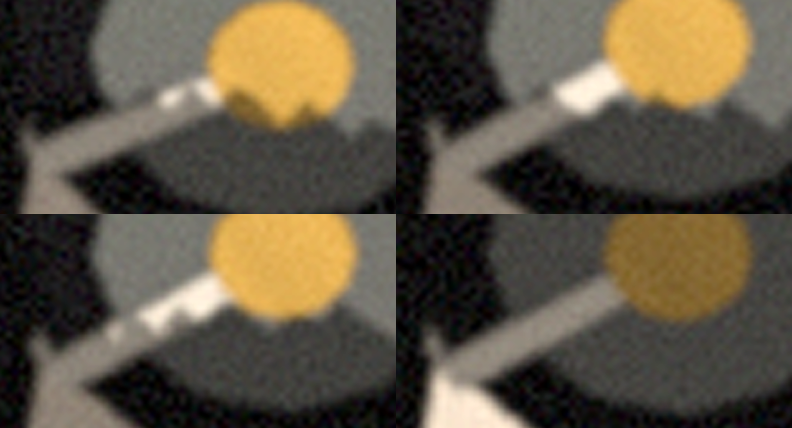

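```bash
python3 - <<'E'
from rot import *
c=vision.read_camera("wrist")
Rt=R.from_quat(get_obs()["orientation"]).as_matrix()
for n in("wrist12z","wrist13","wrist14","wrist15","wrist16","wrist17"):
    im=cv2.imread(f"pics/{n}.png").astype(float)
    b,g,r=[im[...,i] for i in range(3)]
    m=((r-b)>0.45*r)&(r>60);m[:290]=0;m[430:]=0;m[:,:280]=0;m[:,420:]=0
    ys,xs=np.nonzero(m);cx,cy=(xs.min()+xs.max())/2,(np.percentile(ys,.5)+np.percentile(ys,99.5))/2
    f=lambda X,Y:((X+.5)/3.75-.5+230,(Y+.5)/3.75-.5+240)
    C=atz(c,f(cx,cy),.2105)
    g=cv2.GaussianBlur(im.mean(2),(0,0),1.5)
    res=[]
    for rad in(7,8,9,10,11,12,13,14):
        a=np.radians(np.arange(125,190,.5))
        P=C+rad*1e-3*(np.sin(a)[:,None]*Rt[:,0]+np.cos(a)[:,None]*Rt[:,2])
        px=(proj(c,P)-[230-.5,240-.5])*3.75-.5
        v=cv2.remap(g.astype(np.float32),px[:,0].astype(np.float32)[None],px[:,1].astype(np.float32)[None],1)[0]
        # normalised edges: rise & fall steepest
        d=np.gradient(v);i=np.argmax(d);j=np.argmin(d);res.append((rad,round(np.degrees(a[i]),1),round(np.degrees(a[j]),1)))
    print(n,round(cx,1),round(cy,1),[(r_,min(p,q),max(p,q),(p+q)/2) for r_,p,q in res])
E
```

```text
wrist12z 344.0 370.5 [(7, np.float64(157.5), np.float64(177.5), np.float64(167.5)), (8, np.float64(159.0), np.float64(176.5), np.float64(167.75)), (9, np.float64(160.0), np.float64(175.0), np.float64(167.5)), (10, np.float64(160.0), np.float64(175.0), np.float64(167.5)), (11, np.float64(161.0), np.float64(175.0), np.float64(168.0)), (12, np.float64(161.0), np.float64(177.0), np.float64(169.0)), (13, np.float64(162.0), np.float64(175.0), np.float64(168.5)), (14, np.float64(162.5), np.float64(175.0), np.float64(168.75))]
wrist13 346.5 372.0 [(7, np.float64(158.0), np.float64(177.5), np.float64(167.75)), (8, np.float64(160.0), np.float64(176.0), np.float64(168.0)), (9, np.float64(160.0), np.float64(175.0), np.float64(167.5)), (10, np.float64(161.0), np.float64(174.5), np.float64(167.75)), (11, np.float64(161.0), np.float64(173.5), np.float64(167.25)), (12, np.float64(161.5), np.float64(171.5), np.float64(166.5)), (13, np.float64(162.0), np.float64(169.5), np.float64(165.75)), (14, np.float64(162.0), np.float64(173.5), np.float64(167.75))]
wrist14 349.5 368.5 [(7, np.float64(156.5), np.f
[... 1354 characters left out ...]
141.5), np.float64(155.0), np.float64(148.25)), (13, np.float64(141.5), np.float64(155.0), np.float64(148.25)), (14, np.float64(141.5), np.float64(154.0), np.float64(147.75))]
wrist17 350.5 354.0 [(7, np.float64(137.5), np.float64(158.5), np.float64(148.0)), (8, np.float64(139.0), np.float64(157.5), np.float64(148.25)), (9, np.float64(140.5), np.float64(156.0), np.float64(148.25)), (10, np.float64(140.5), np.float64(154.5), np.float64(147.5)), (11, np.float64(142.5), np.float64(155.0), np.float64(148.75)), (12, np.float64(142.5), np.float64(155.5), np.float64(149.0)), (13, np.float64(142.0), np.float64(155.0), np.float64(148.5)), (14, np.float64(142.5), np.float64(154.5), np.float64(148.5))]
```

```bash
python3 - <<'E'
from rot import *
o=get_obs();q=o["orientation"];j=o["joint_pos"];p=o["position"]
k0=np.array([1.51894395e-02,2.57698355e-01,1.87855558e+00,-1.53509279e-03,1.00543486e+00,9.37512677e-01])
for dy in(.0008,.0016,.0006):
    k=k0.copy();k[0]+=dy/.531;k[5]+=dy/.531;bot.goto_joints(k);bot.dwell(.1);st(dy)
c=vision.read_camera("wrist")
f=lambda X,Y:((X+.5)/3.75-.5+230,(Y+.5)/3.75-.5+240)
snap("wrist18");im=c["frame"];cv2.imwrite("pics/wrist18f.png",im[:,:,::-1])
print("knob now",atz(c,f(350.5,354),.2105))
fr=vision.read_camera("scene")["frame"][:,:,::-1];cv2.imwrite("pics/scene18.png",cv2.resize(fr[150:350,220:420],(600,600),interpolation=cv2.INTER_CUBIC))
fr=vision.read_camera("top")["frame"][:,:,::-1];cv2.imwrite("pics/top18.png",cv2.resize(fr[180:360,180:440],(780,540),interpolation=cv2.INTER_CUBIC))
E
```

```text
0.0008 35.23 [0.5308 0.0087 0.1676] F [ -0.3 -11.    3.1] Tz -0.042 j6 0.939 w 0.0311
0.0016 35.58 [0.5308 0.0088 0.1676] F [ -0.6 -15.3   3. ] Tz -0.076 j6 0.9405 w 0.0318
0.0006 35.93 [0.5308 0.0087 0.1676] F [ -0.6 -10.2   4. ] Tz -0.051 j6 0.9386 w 0.0312
knob now [0.53233067 0.00892924 0.2105    ]
```

View pics/wrist18f.png

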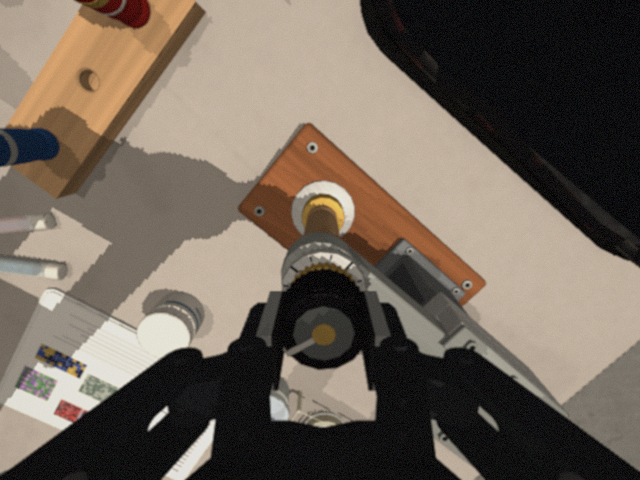

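View pics/scene18.png

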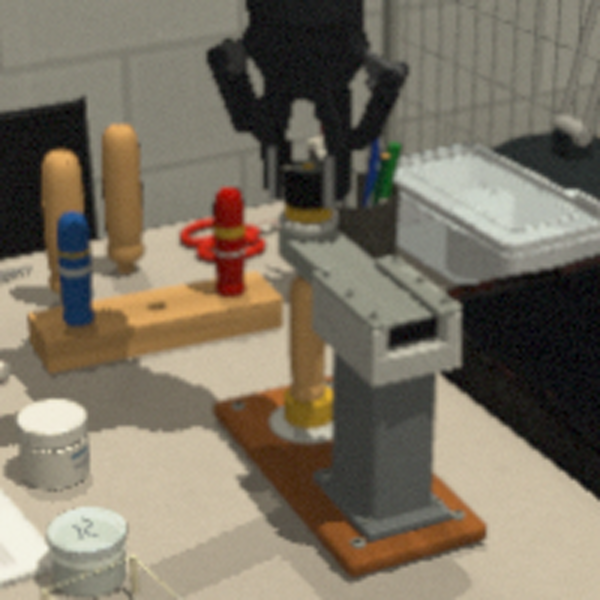

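View pics/top18.png

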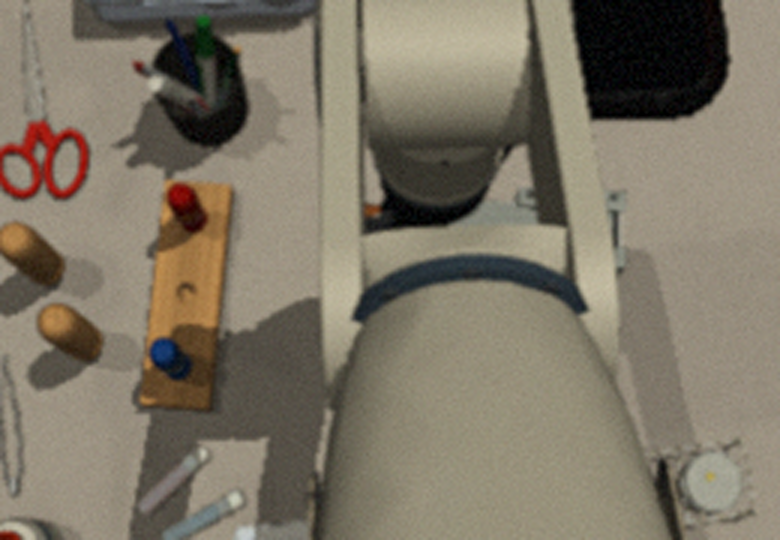

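```bash
python3 - <<'E'
from rot import *
from workcell import hand_in
st();print(hand_in())
E
```

```text
36.13 [0.5308 0.0087 0.1676] F [ -0.6 -10.1   3.5] Tz -0.057 j6 0.9386 w 0.0316
the job is handed in; nothing more can be done
None
```

I finished the job in the order you asked and handed it in at about 36 s, with the gripper still holding the thumbscrew a quarter turn back from its seat.

**Handle:** The bare handle from the middle hole stands tenon down in the brass cup. Its shoulder met the rim within 0.3 mm of the expected height, and it stands upright on its own.

**Overarm:** It is out against its stop. Pushing harder raised the force from 6 to 15 N and it moved only about 0.1 mm. I left a light 10 N push on it.

**Thumbscrew:**
- **Seating:** It turned about 3.66 rad before it stopped at about 0.9 N m. That is within the expected 2.8 to 3.8 rad.
- **Backing off:** I turned it back 1.571 rad. The white line stayed put in the grip to about 0.2°, so the setting should read close to 3.43.

**Other items:** The last pictures show the painted handles, paint jar and pen pot still standing in place, judged by eye.

**What went wrong or disagreed:**
- **Tip position:** On the first try the fingers closed on nothing above the knob. Both cameras put the fingertips about 36 mm higher than the stated 17 mm tip offset implies. I went by the measured height and the second grip held. Nothing was disturbed.
- **Slip in the grip:** The knob slipped about 20° in the jaws and shifted 1–2 mm off centre, mostly as it reached the stop. I took the quarter turn from after that slip, so it doesn't affect the setting.
- **Line angle:** My first hand-picked reading of the white line gave 145°, but the numerical fit gave 148°. I used the fit.

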